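# Release the swing bolt on the blue-lidded shielded test box

### The job

The blue-lidded test box on the radio bench is to be opened. Loosen the brass wing nut of its front swing bolt anticlockwise by about a quarter turn, then swing the bolt forward out of its slotted lug and let it drop fully open; leave the grey-lidded box's nut tight.

Things in the scene. Friction and masses are not known exactly. Their poses are not given: they have to be found in the camera images.
- blue_box: Metal test box, blue lid, 120 (x) x 150 (y) x 95 mm high, fixed to the bench; its twin with a grey lid stands beside it. Origin: centre of underside, z up, front to its -x (turned up to 20 deg). Front centre: upright swing bolt, axis at x=-80, y=0, hinged on a pin along y at z=45. It stands in a lug's 10 mm slot, open to the front; lug top z=95, level with the lid. Lid handle 21 mm high at x=+35.
- blue_wing (a point): Middle of the brass wing nut's two upright wings, on the bolt's axis, 76 mm from the hinge pin when fully tight (z = 121 mm). It turns and rises with the nut: its y runs along the wings, its z up the bolt. Wings 48 mm across, 9 mm thick, 24 mm high; between them and 2 mm down below them the nut is no thicker than 9 mm; then it widens to a 22 mm collar on the lug.
- blue_nut (a joint): Turn of that wing nut, rad, positive anticlockwise from above (loosening): 0 fully tight, wings along the box's y; 1.57 wings along its x; 2.0 end. Steep thread: the nut rises 4.5 mm per rad. Starts at 0 to 0.2; from about 1.0 its collar clears the 2 mm lip at the lug's front and the bolt can swing. Friction 0.03 N m; stays where left.
- blue_bolt (a joint): Swing of that bolt about its pin, rad: 0 upright in the slot, growing as its top swings forward (box -x) and down; 1.6 lying open at its stop. Blocked while the nut is tight. Light friction keeps it upright; leaned out by more than about 0.2 it falls open by itself when let go.
- grey_nut (a joint): The same as blue_nut for the identical wing nut on the grey-lidded box. Starts at 0 to 0.2 and must stay tight.

How it is judged:
By the outcome, as a careful person would: the job done as asked, in the order asked, and still so for the second after the job is handed in, with the robot touching nothing.
It also fails if it takes over 38 s, if anything falls off the work surface, if the arm or the gripper's body presses on something with over 40 N, if the wrist force passes 120 N, or if a joint passes its speed limit or range.

### The arm

A 6-joint arm with a two-finger parallel gripper is mounted at the origin on the work surface. World frame = base frame: x ahead of the robot, y to its left, z up, the work surface at z = 0. Lengths are in m, angles in rad, forces in N, time in s.
With the tool pointing down it reaches from about 0.25 to 0.775 m from the base axis. Payload 8.9 kg.
Tool frame: the origin (TCP) lies midway between the tips of the shut fingers; the grasp point (between the pads) lies 19 mm behind it; z points along the fingers, y is the line along which they close (so a half turn about z gives the same grasp; the last joint's range is limited). The gripper opens to 85 mm and grips with 20 to 120 N. Pads are 22 mm wide; open, the fingers measure 114 mm over their backs; the gripper's body (76 mm by 85 mm) begins 54 mm behind the grasp point. The pads swing forward as they close: fully open they stand 13 mm farther back than shut.
Start: joints at [1.189, 0.291, -0.153, 1.127, 0, 1.431], TCP at [0.126, 0.51, 0.231] pointing down, gripper open.
Joint ranges: [-2.52, 2.52], [-0.91, 1.74], [-1.3, 1.37], [-1.96, 2.02], [-1.52, 1.47], [-3.14, 3.14]. Speed limits (rad/s): [2.22, 2.22, 2.79, 3.14, 3.14, 3.14].

### API

Orientations are given as a rotation vector (axis times angle).
In Python, from bench import arm gives the robot as it stands.
- The arm moves only by the tool move_arm, never from a script. Its argument "moves" is one flat list of numbers, 7 for each row, row after row: the turn, a rotation vector about the world's x, y, z in rad, then the shift along the world's x, y, z in mm, then the opening, from 0 (shut) to 1 (fully open). A call has 1 to 5 rows; each row is the pose to reach, as a shift and turn from the pose commanded when the call began; what a row does not reach only later rows make up. A row lasts 1/10 s, in which the tool goes at most 50 mm and 8.59 degrees, less where a joint would pass 70% of its speed; a pose out of reach is approached as far as the arm can. A call with a gripper value outside its range is refused whole. The fingers move at their own pace and stop on an object; the grip force is fixed at half the most. Time passes only in rows, so rows that repeat a pose let the fingers close. It gives the time, the measured TCP pose, the force, the opening and the grip force at its end, in the units of the state.
- arm.observe(): the state, without advancing time (a new reading comes with each control period).
- arm.read_camera(name): name is "side" or "top"; returns the picture (420x560x3 uint8, red, green, blue); there is no depth.
- arm.camera_params(name): a dict with "camera_matrix" (3x3 intrinsics, pixels), "rvec" (rotation vector, rad) and "tvec" (3), from world to camera coordinates, as OpenCV has them. Camera axes: x right, y down, z forward; pixel columns grow to the right and rows downward; lengths in m; the calibration is good to about 2 mm. A picture is of the moment at which its call begins. camera_params takes no time and is no camera call.
- arm.finish_job(): hands the job in; it is judged then, once.
The state is a dict: "clock": time; "joints": joint angles; "dq": joint speeds; "joint_torque": joint torques, N m; "eef_pos": TCP position; "eef_rot": TCP orientation; "wrist_force": force on the tool from outside, world axes, zero at the start; "wrist_torque": the same for the moment, N m; "opening": finger opening in m; "gripper_force": force on a finger pad.
Only numpy, scipy, OpenCV 4.12 (cv2) and the standard library are available. Lean on these libraries where they do the work, as an engineer would, in place of code of your own. Each camera call takes 0.05 s, during which the arm holds its last target. There are 200 camera calls.

## Working session

There is one attempt and no reset: what is moved stays moved. The work goes in short steps, Python scripts to look and compute and a tool call to move; the robot and the scene stay as the last step left them, time stands still between calls to the robot, and variables do not carry over. Pictures are saved under pics/ and viewed, at most 10 in all, crops included, and the job is handed in when it is done.

Besides the shell and the picture viewer there is one more tool, called after ">>>" as name(argument=value, ...) on one line, values as JSON. move_arm: Moves the arm, as the interface text tells. Its arguments: {"type":"object","properties":{"moves":{"type":"array"}},"required":["moves"]}

```bash
mkdir -p pics; python3 - <<'E'
from bench import arm
import cv2
for n in("top","side"):
    cv2.imwrite(f"pics/{n}0.png",arm.read_camera(n)[:,:,::-1]); print(arm.camera_params(n))
s=arm.observe();print(s["clock"],s["eef_pos"],s["eef_rot"],s["opening"])
E
```

```text
{'camera_matrix': array([[432.92335804,   0.        , 276.9018394 ],
       [  0.        , 432.92335804, 211.53546838],
       [  0.        ,   0.        ,   1.        ]]), 'rvec': array([ 2.31789363, -1.86528536,  0.19850272]), 'tvec': array([-0.12153527,  0.58483534,  0.77849342])}
{'camera_matrix': array([[529.11419467,   0.        , 283.68153444],
       [  0.        , 529.11419467, 213.1575273 ],
       [  0.        ,   0.        ,   1.        ]]), 'rvec': array([ 0.47040488, -2.71560688,  1.2059043 ]), 'tvec': array([0.57666586, 0.21025972, 0.75800598])}
0.1 [0.12605987 0.50923841 0.23080409] [-3.80476083e-01 -3.11815158e+00  1.76333698e-03] 0.08532509859814065
```

View pics/top0.png

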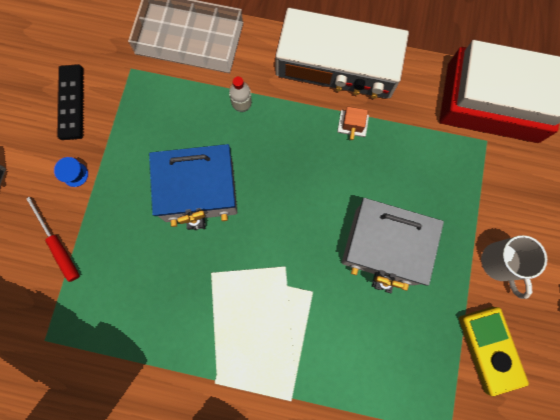

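View pics/side0.png

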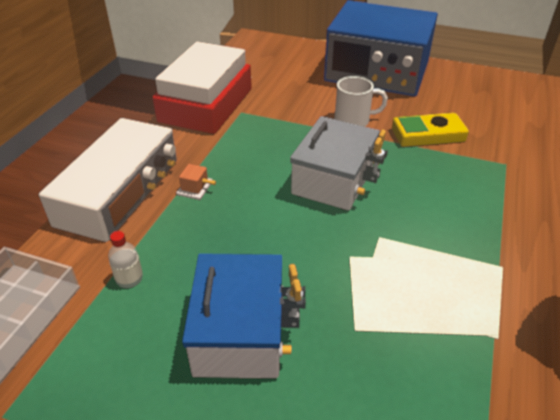

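The top view shows the blue box at about (193,180) with its nut at about (190,217). In the side view the nut is at about (296,285). I'll enlarge both.

```bash
python3 - <<'E'
import cv2,numpy as np
a=cv2.imread("pics/top0.png")[135:240,140:245];b=cv2.imread("pics/side0.png")[245:385,180:320]
a=cv2.resize(a,(400,400),interpolation=3)
a=cv2.resize(cv2.imread("pics/top0.png")[140:240,140:240],(400,400),interpolation=2)
b=cv2.resize(b,(400,400),interpolation=2)
cv2.imwrite("pics/crop.png",np.hstack([a,b]))
E
```

```text
(no output)
```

View pics/crop.png

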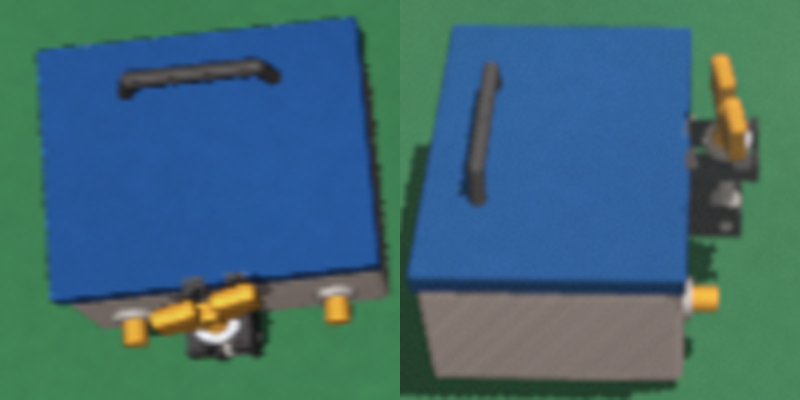

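Top crop (4x, offset 140,140): lid corners at (37,50), (356,17), (380,266), (52,302), with the wings running from (150,320) to (258,293). Side crop: lid corners at (52,25), (290,28), (286,281), (8,279), wing middle at about (330,105). Next I fit the box pose.

```bash
cat > h.py <<'E'
from bench import arm
import numpy as np,cv2
from scipy.optimize import least_squares
P={n:arm.camera_params(n) for n in("top","side")}
def proj(n,X):
    p=P[n];return cv2.projectPoints(np.array(X,float).reshape(-1,3),p["rvec"],p["tvec"],p["camera_matrix"],None)[0][:,0]
def tri(a,b):
    M=[P[n]["camera_matrix"]@np.c_[cv2.Rodrigues(P[n]["rvec"])[0],P[n]["tvec"]] for n in("top","side")]
    X=cv2.triangulatePoints(*M,np.array(a,float),np.array(b,float))[:,0];return X[:3]/X[3]
def box(v,L):
    c,s=np.cos(v[2]),np.sin(v[2]);L=np.array(L,float);return np.c_[v[0]+c*L[:,0]-s*L[:,1],v[1]+s*L[:,0]+c*L[:,1],L[:,2]]
E
python3 - <<'E'
from h import *
t=np.array([[37,50],[356,17],[380,266],[52,302]])/4+140-.4
s=np.array([[52,25],[290,28],[286,281],[8,279]])/2.857+[180,245]-.4
L=[[.06,.075,.095],[.06,-.075,.095],[-.06,-.075,.095],[-.06,.075,.095]]
Ls=[L[1],L[2],L[3],L[0]]
f=lambda v:np.r_[(proj("top",box(v,L))-t).ravel(),(proj("side",box(v,Ls))-s).ravel()]
r=least_squares(f,[.5,.1,0.]);v=r.x;print(v,r.fun.round(1))
w=box(v,[[-.08,0,.121]]);print("wing",w,np.hypot(*w[0,:2]))
tp=proj("top",w)[0];sp=proj("side",w)[0]
print((tp-139.6)*4,(sp-[179.6,244.6])*2.857)
print("tri",tri(np.array([205,308])/4+139.6,np.array([330,105])/2.857+[179.6,244.6]))
for a in(0,.1,.2,.3):
    e=box(v,[[-.08-.022*np.sin(a)*k,.022*np.cos(a)*k,.131+.0045*a] for k in(1,-1)])
    print(a,((proj("top",e)-139.6)*4).round(0).tolist(),((proj("side",e)-[179.6,244.6])*2.857+[400,0]).round(0).tolist())
E
```

```text
[0.6182459  0.17772232 0.33119   ] [ 0.4  0.5 -1.3  0.2 -1.3 -1.6  0.2 -1.5  1.3  0.9 -0.3  0.7 -0.5 -0.8
  1.4 -1.2]
wing [[0.54259341 0.15170884 0.121     ]] 0.5634032161139271
[206.77235773 308.88501599] [329.95863031 109.49217813]
tri [0.54248539 0.15182599 0.12431354]
0 [[153.0, 310.0], [252.0, 299.0]] [[731.0, 133.0], [730.0, 60.0]]
0.1 [[153.0, 315.0], [251.0, 294.0]] [[736.0, 132.0], [725.0, 59.0]]
0.2 [[154.0, 319.0], [250.0, 289.0]] [[740.0, 131.0], [721.0, 59.0]]
0.3 [[155.0, 324.0], [248.0, 284.0]] [[745.0, 129.0], [716.0, 59.0]]
```

The fit agrees with my reading: wing middle at (0.5425, 0.1517, 0.122), box yaw 0.331, nut about 0.16. The tool's y must turn from 1.328 to about 0.49, so −0.84. I'll travel above the nut first.

>>> move_arm(moves=[0,0,-0.07,35,-30,0,1,0,0,-0.14,70,-60,0,1,0,0,-0.21,104,-89,0,1,0,0,-0.28,139,-119,0,1,0,0,-0.35,174,-149,0,1])

```text
clock: 0.6
eef_pos: [0.3011, 0.3592, 0.2312]
eef_rot: [-0.921, -3.003, 0.0]
wrist_force: [0.4, 0.3, 0.3]
opening: 0.0853
gripper_force: 0.0
```

>>> move_arm(moves=[0,0,-0.07,35,-30,-5,1,0,0,-0.14,70,-60,-10,1,0,0,-0.21,104,-89,-15,1,0,0,-0.28,139,-119,-20,1,0,0,-0.35,174,-149,-25,1])

```text
clock: 1.1
eef_pos: [0.4753, 0.21, 0.2059]
eef_rot: [-1.431, -2.797, 0.0]
wrist_force: [0.7, 2.2, 0.3]
opening: 0.0853
gripper_force: 0.0
```

>>> move_arm(moves=[0,0,-0.07,35,-30,-10,1,0,0,-0.14,68,-59.5,-20,1,0,0,-0.14,68.5,-59.5,-30,1,0,0,-0.14,68.5,-59.5,-30,1])

```text
clock: 1.5
eef_pos: [0.5419, 0.1511, 0.1744]
eef_rot: [-1.62, -2.689, 0.003]
wrist_force: [-0.7, -0.7, -0.2]
opening: 0.0855
gripper_force: 0.0
```

```bash
python3 - <<'E'
from h import *
from scipy.spatial.transform import Rotation as R
s=arm.observe();y=R.from_rotvec(s["eef_rot"]).as_matrix();print(s["clock"],s["eef_pos"],np.arctan2(y[1,1],y[0,1]),y[:,2],s["joints"])
E
```

```text
1.5 [0.54194266 0.15112774 0.17438431] 0.4863923432683015 [-3.59738386e-03 -3.27143273e-04 -9.99993476e-01] [ 1.41908965e-01  4.01232428e-01 -1.45819501e-01  1.02735190e+00
  1.84934554e-04  1.22631494e+00]
```

Pose is as wanted, yaw 0.486. I'll go down to TCP z ≈ 0.110 and close.

>>> move_arm(moves=[0,0,0,0.6,0.6,-20,1,0,0,0,0.6,0.6,-40,1,0,0,0,0.6,0.6,-55,1,0,0,0,0.6,0.6,-64.5,1,0,0,0,0.6,0.6,-64.5,0.8])

```text
clock: 2.0
eef_pos: [0.542, 0.1533, 0.1111]
eef_rot: [-1.616, -2.692, 0.002]
wrist_force: [-0.3, -0.7, 0.1]
opening: 0.0733
gripper_force: 0.0
```

>>> move_arm(moves=[0,0,0,0,0,0,0.5,0,0,0,0,0,0,0.3,0,0,0,0,0,0,0,0,0,0,0,0,0,0,0,0,0,0,0,0,0])

```text
clock: 2.5
eef_pos: [0.5424, 0.1522, 0.112]
eef_rot: [-1.619, -2.691, 0.002]
wrist_force: [-6.1, -2.9, 4.9]
opening: 0.0071
gripper_force: 60.2
```

>>> move_arm(moves=[0,0,0,0,0,0,0,0,0,0,0,0,0,0,0,0,0,0,0,0,0])

```text
clock: 2.8
eef_pos: [0.5424, 0.1523, 0.112]
eef_rot: [-1.619, -2.691, 0.002]
wrist_force: [-4.8, -1.9, 4.8]
opening: 0.008
gripper_force: 60.2
```

```bash
python3 - <<'E'
from h import *
a=arm.read_camera("top")[140:240,140:240];b=arm.read_camera("side")[245:345,220:320]
cv2.imwrite("pics/g.png",cv2.resize(np.hstack([a,b]),(800,400),interpolation=2)[:,:,::-1])
s=arm.observe();print(s["eef_pos"],s["wrist_force"],s["wrist_torque"],s["opening"],s["gripper_force"])
E
```

```text
[0.54240925 0.15225859 0.11198616] [-5.10985972 -2.15718639  5.71021495] [-0.4691871   1.0041504   0.02134868] 0.007853065946854745 60.24891123175621
```

View pics/g.png

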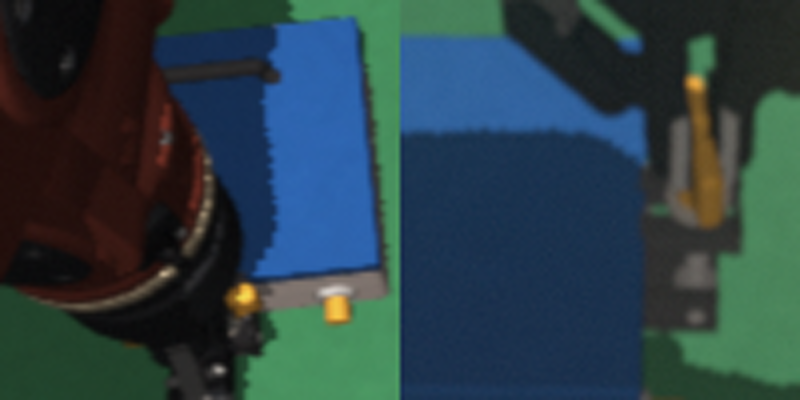

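The side view shows both pads holding the wings (about (700,170) in the crop), with the opening at 8 mm as expected. Now I turn anticlockwise by about 1.34 rad, rising 4.5 mm/rad.

>>> move_arm(moves=[0,0,0.13,0,0,0.7,0,0,0,0.26,0,0,1.3,0,0,0,0.39,0,0,1.9,0,0,0,0.52,0,0,2.5,0,0,0,0.65,0,0,3.1,0])

```text
clock: 3.4
eef_pos: [0.5423, 0.1524, 0.115]
eef_rot: [-0.666, -3.068, 0.001]
wrist_force: [-4.9, -1.2, 4.6]
opening: 0.0076
gripper_force: 60.1
```

```bash
python3 - <<'E'
from h import *
s=arm.observe();print(s["eef_pos"],s["wrist_force"],s["wrist_torque"],s["opening"],s["joints"])
E
```

```text
[0.5423235  0.15236277 0.11498926] [-4.91376509 -1.1905246   4.62356197] [-0.34810448  0.97328937 -0.07522228] 0.007580839023917867 [ 1.44268572e-01  4.53049378e-01 -2.32884304e-01  8.86636316e-01
 -2.75278872e-04  5.72003041e-01]
```

Forces are low, so I'll keep turning.

>>> move_arm(moves=[0,0,0.14,0,0,0.6,0,0,0,0.28,0,0,1.2,0,0,0,0.42,0,0,1.9,0,0,0,0.56,0,0,2.5,0,0,0,0.7,0,0,3.1,0])

```text
clock: 3.9
eef_pos: [0.5422, 0.1524, 0.1181]
eef_rot: [0.427, -3.111, 0.0]
wrist_force: [-4.7, -2.0, 4.9]
opening: 0.0074
gripper_force: 60.1
```

```bash
python3 - <<'E'
from h import *
from scipy.spatial.transform import Rotation as R
b=arm.read_camera("side")[245:345,220:320]
cv2.imwrite("pics/t.png",cv2.resize(b,(400,400),interpolation=2)[:,:,::-1])
s=arm.observe();y=R.from_rotvec(s["eef_rot"]).as_matrix();print(s["eef_pos"],np.arctan2(y[1,1],y[0,1])-.331,s["wrist_force"],s["wrist_torque"],s["opening"],s["joints"])
v=np.array([0.6182459,0.17772232,0.33119])
th=np.arange(1,6)*.09
# tcp offset from hinge -> shift
p=box(v,[[-.08,0,.045]])[0];r=s["eef_pos"]-p;ax=np.array([-np.sin(v[2]),np.cos(v[2]),0])
for t in th: print((-t*ax).round(3),((R.from_rotvec(-t*ax).apply(r)-r)*1e3).round(1))
E
```

```text
[0.54222505 0.15242699 0.11818109] 1.5216943376364518 [-5.45503078 -1.95860826  5.18296763] [-0.32026043  1.20771471  0.03096738] 0.007351362594656264 [ 1.44324445e-01  4.49850003e-01 -2.28723344e-01  8.94137236e-01
 -1.31742698e-04 -1.37573566e-01]
[ 0.029 -0.085 -0.   ] [-6.2 -2.1 -0.3]
[ 0.059 -0.17  -0.   ] [-12.4  -4.3  -1.2]
[ 0.088 -0.255 -0.   ] [-18.5  -6.3  -2.7]
[ 0.117 -0.34  -0.   ] [-24.4  -8.4  -4.7]
[ 0.146 -0.426 -0.   ] [-30.1 -10.3  -7.3]
```

View pics/t.png

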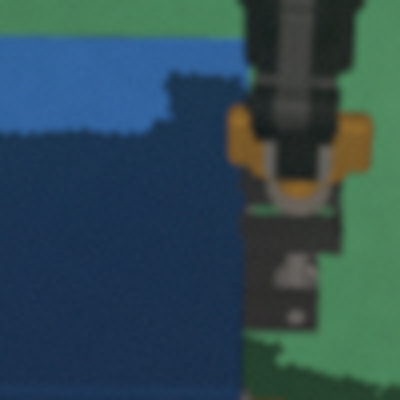

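The side view shows the wings at (230–370,140) running along the box's x, so the nut is at about 1.5. Now I swing about the hinge pin.

>>> move_arm(moves=[0.029,-0.085,0,-6.2,-2.1,-0.3,0,0.059,-0.17,0,-12.4,-4.3,-1.2,0,0.088,-0.255,0,-18.5,-6.3,-2.7,0,0.117,-0.34,0,-24.4,-8.4,-4.7,0,0.146,-0.426,0,-30.1,-10.3,-7.3,0])

```text
clock: 4.45
eef_pos: [0.513, 0.1422, 0.1116]
eef_rot: [-0.359, 2.669, 0.121]
wrist_force: [-1.4, -0.1, 0.6]
opening: 0.0075
gripper_force: 59.9
```

```bash
python3 - <<'E'
from h import *
b=arm.read_camera("side")[245:345,220:345]
cv2.imwrite("pics/s.png",cv2.resize(b,(500,400),interpolation=2)[:,:,::-1])
s=arm.observe();print(s["eef_pos"],s["wrist_force"],s["wrist_torque"],s["opening"],s["joints"])
E
```

```text
[0.50773554 0.14141287 0.10831335] [ 4.43013728 -6.07918163  7.63745967] [-0.92722996 -2.28555662 -0.77838167] 0.007611974249908958 [ 0.06020549  0.14189139 -0.86967398  0.11949692  0.11664287 -0.18047066]
```

View pics/s.png

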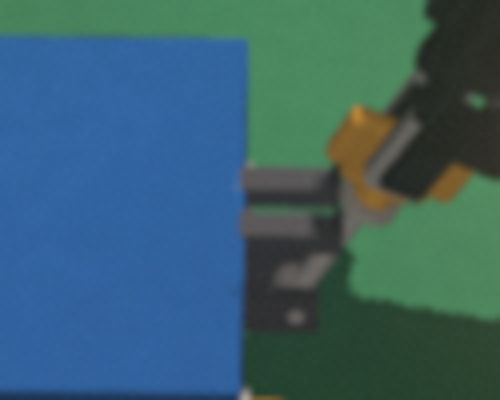

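The bolt is out of the slot and leaning about 0.45 rad, with the wings at (360–460,150). I'll release and let it fall between the fingers.

>>> move_arm(moves=[0,0,0,0,0,0,0.5,0,0,0,0,0,0,1,0,0,0,0,0,0,1,0,0,0,0,0,0,1,0,0,0,0,0,0,1])

```text
clock: 5.0
eef_pos: [0.5138, 0.1426, 0.1108]
eef_rot: [-0.36, 2.673, 0.121]
wrist_force: [-0.9, 0.1, 0.3]
opening: 0.0787
gripper_force: 0.0
```

>>> move_arm(moves=[0,0,0,0,0,0,1,0,0,0,0,0,0,1,0,0,0,0,0,0,1,0,0,0,0,0,0,1,0,0,0,0,0,0,1])

```text
clock: 5.5
eef_pos: [0.5132, 0.1424, 0.1107]
eef_rot: [-0.359, 2.673, 0.121]
wrist_force: [-0.3, 0.5, -0.4]
opening: 0.0853
gripper_force: 0.0
```

>>> move_arm(moves=[0,0,0,0,0,20,1,0,0,0,0,0,45,1,0,0,0,-10,0,80,1,0,0,0,-30,0,115,1,0,0,0,-50,0,150,1])

```text
clock: 6.0
eef_pos: [0.4623, 0.1423, 0.2619]
eef_rot: [-0.359, 2.674, 0.121]
wrist_force: [1.8, -0.1, 0.3]
opening: 0.0856
gripper_force: 0.0
```

>>> move_arm(moves=[0,0,0,-20,40,0,1,0,0,0,-40,80,0,1,0,0,0,-60,120,0,1,0,0,0,-80,160,0,1,0,0,0,-80,160,0,1])

```text
clock: 6.5
eef_pos: [0.3803, 0.307, 0.2609]
eef_rot: [-0.37, 2.672, 0.125]
wrist_force: [0.3, -0.3, -0.2]
opening: 0.0853
gripper_force: 0.0
```

```bash
python3 - <<'E'
from h import *
a=arm.read_camera("top")[140:260,140:260];b=arm.read_camera("side")[225:345,220:340]
cv2.imwrite("pics/f.png",cv2.resize(np.hstack([a,b]),(800,400),interpolation=2)[:,:,::-1])
s=arm.observe();print(s["clock"],s["eef_pos"],s["wrist_force"])
E
```

```text
6.6 [0.38227202 0.30344527 0.26053771] [ 0.62119134 -1.06239019 -0.61529873]
```

View pics/f.png

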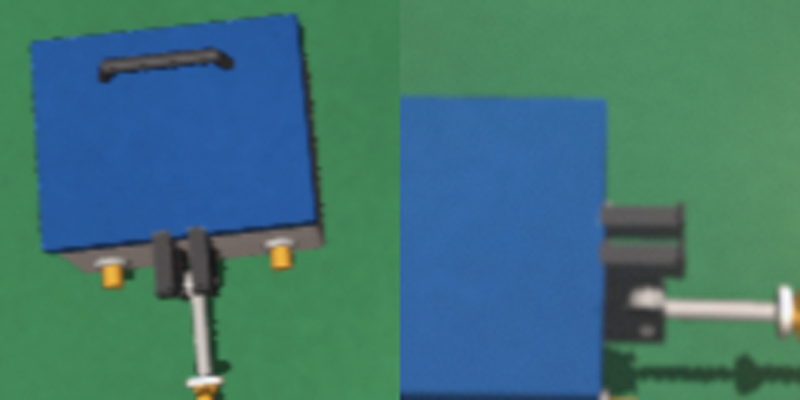

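The bolt lies horizontal, fully open (shaft from (640,300) to (790,310) in the side crop), and the arm is clear of it. I'm handing the job in.

```bash
python3 -c "
from bench import arm
print(arm.finish_job())"
```

```text
the job is handed in; nothing more can be done
None
```

The blue box's wing nut is loosened to about 1.5 rad (roughly a quarter turn), its bolt is swung out and lying fully open, the grey box was not touched, and the job was handed in at 6.6 s with no verdict returned.

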